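Refit the speed knob of the bench belt sander

ROBOT

A 6-joint arm with a two-finger parallel gripper is mounted at the origin on the work surface. World frame = base frame: x ahead of the robot, y to its left, z up, the work surface at z = 0. Lengths are in m, angles in rad, forces in N, time in s.
With the tool pointing down it reaches from about 0.25 to 0.725 m from the base axis. Payload 4 kg.
Tool frame: the origin (TCP) lies on the front face of the gripper's body, between the roots of the fingers; the fingertips stand 73 mm ahead of it and the grasp point (between the pads) lies 54 mm ahead of it; z points along the fingers, y is the line along which they close (so a half turn about z gives the same grasp; the last joint's range is limited). The gripper opens to 85 mm and grips with 20 to 120 N. Pads are 22 mm wide; open, the fingers measure 114 mm over their backs; the gripper's body (76 mm by 85 mm) begins 54 mm behind the grasp point. The pads swing forward as they close: fully open they stand 13 mm farther back than shut.
Start: joints at [-1.212, 0.241, 0.005, 1.335, 0, 1.571], TCP at [0.176, -0.468, 0.304] pointing down, gripper open.
Joint ranges: [-2.72, 2.72], [-1.05, 1.87], [-1.09, 1.28], [-1.99, 2.15], [-1.42, 1.44], [-3.14, 3.14]. Speed limits (rad/s): [2.79, 2.79, 3.14, 3.14, 3.14, 3.14].

INTERFACE

Orientations are given as a unit quaternion [x, y, z, w].
In Python, from workcell import bot gives the robot as it stands. The module is installed in compiled form; this text tells all that it offers.
- The arm moves only by the tool step_arm, never from a script. Its argument "rows" is a list of rows, each a list of 2 entries, a list of its own where there are three numbers: the shift along the tool's x, y, z in mm, then the turn about the tool's z in degrees. A call has 1 to 12 rows; each row is the pose to reach, as a shift and turn from the pose commanded when the call began, along the tool's axes at that moment; what a row does not reach only later rows make up. A row lasts 1/8 s, in which the tool goes at most 62.5 mm and 10.7 degrees, less where a joint would pass 70% of its speed; a pose out of reach is approached as far as the arm can. A call with a gripper value outside its range is refused whole. "claw" is the gripper's target within -1 to 1 (shut at 1, half-way at 0, fully open at -1), set as the call begins (left out, the last holds). The fingers move at their own pace and stop on an object; the grip force is fixed at half the most. Time passes only in rows, so rows that repeat a pose let the fingers close. It gives the time, the measured TCP pose, the force, the opening and the grip force at its end, in the units of the state.
- bot.get_obs(): the state, without advancing time (a new reading comes with each control period).
- bot.camera(name): name is "scene" or "top" or "wrist"; returns (picture, depth): 420x560x3 uint8, red, green, blue; 420x560 float32, m along the optical axis (not along the pixel's ray), 0 where there is no reading.
- bot.camera_params(name): a dict with "fx", "fy", "cx", "cy" (pixels), "pose" (4x4, takes a point from camera to world coordinates). Camera axes: x right, y up, looking along -z (the intrinsics and any distortion apply to the point x, -y, -z); pixel columns grow to the right and rows downward; lengths in m; the calibration is good to about 2 mm. A picture is of the moment at which its call begins: read the wrist's pose just before it. camera_params takes no time and is no camera call; for the wrist camera it gives the pose at the moment of the call.
- bot.job_done(): hands the job in; it is judged then, once.
Trained networks look in the newest picture that a camera, given by its name, has taken for a name from the list of things; names that differ only in an ending like _2 or _b are one class to them, and where a whole thing is asked for, a point or a joint stands for the part that bears it (a point fixed in the world has none). Each returns a list of dicts, best first, with "score" (0 to 1); they miss things now and then, are a little off and sometimes report something else, mostly with a low value. They report only what shows in the picture. A call takes as long as a camera call.
- bot.trace(target, camera): "pixels" (420x560 bool, what is visible of it) and "uv" ([column, row] in pixels, amid what is visible of it).
The state is a dict: "clock": time; "joint_pos": joint angles; "joint_vel": joint speeds; "tau": joint torques, N m; "eef_pos": TCP position; "tool_rot": TCP orientation; "ft_force": force on the tool from outside, world axes, zero at the start; "ft_torque": the same for the moment, N m; "grip_width": finger opening in m; "grasp_force": force on a finger pad.
Only numpy, scipy, OpenCV 4.12 (cv2) and the standard library are available. Lean on these libraries where they do the work, as an engineer would, in place of code of your own. Each camera call takes 0.05 s, during which the arm holds its last target. There are 200 camera calls.

TASK

The speed knob of the belt sander has come off and lies on the bench. Put it back on the bare D-shaped spindle of the control box: rest it lightly on the end, turn it until you feel the flat drop in, and push it on, never forcing it, until it snaps fully home. Then turn it anticlockwise to the off stop so that the machine cannot start fast, and let go. Leave the clamping knob and the grip puck on the bench where they are.

Things in the scene. Friction and masses are not known exactly. Their poses are not given: they have to be found in the camera images.
- sander: Cream bench belt sander, fixed. Its control box, 170 x 170 mm, has a level panel 100 mm above the bench; the belt unit (490 mm long, 240 mm high) begins 130 mm from the spindle on its own -y side. Origin on the bench under the spindle's axis; x away from the operator, y to his left, z up. Only the switch, lamp and fuse holder, up to 15 mm high, stand on the panel, near its corners.
- spindle_end (a point): Centre of the free end of the bare upright steel spindle in the middle of the panel: 12 mm thick, 24 mm long, a flat along one side 3 mm from its axis (D section), end square. It turns, with 0.05 N m friction, from the off stop clockwise (from above) over 300 degrees. Axes as the sander's: they do not turn with the spindle.
- spindle_catch (a point): Point on the spindle's axis 9 mm below its end, where a sprung ball stands 2 mm proud opposite the flat. Axes as the sander's. The spindle stands where it was left, 0.5 to 1.9 rad clockwise of off; that angle is not reported. Its flat faces the way the knob's nose must point: at angle a clockwise of off, the nose points 150 degrees - a from the sander's x axis, anticlockwise from above.
- off_mark (a point): Point on the panel on the dial's off line, 30 mm from the spindle's axis, straight below the tip of the knob's nose when the fitted knob is at the off stop. It lies at 7 o'clock for the operator: 150 degrees anticlockwise from the sander's x axis, seen from above.
- knob_grip (a point): Speed knob, black, upright on the bench, 44 mm high, 50 to 100 g: a round skirt 58 mm across and 16 mm high, on it a bar grip 20 mm wide, 28 mm high, along the knob's x axis from -26 mm to a pointed nose at +30 mm (flat sides from -26 to +18; white line at the nose). This point: centre of the bar on the knob's axis, 30 mm above the underside, 14 mm below the top; z up, x to the nose.
- knob_bore (a point): Mouth of the knob's bore, on its axis 4 mm above its underside. A 2 mm deep mouth 15 mm wide, funnelled, then a D bore 12.8 mm wide, its flat 3.4 mm from the axis on the nose side, from 6 to 22 mm above the underside. Until the flats agree to about 0.2 rad the knob rests on the spindle's end, knob_grip 24 mm above spindle_end.
- knob_home (a point): Fixed point where knob_grip lies when the knob is fully home: on the spindle's axis, 8 mm above its end. With the flats agreeing the knob slides freely for about 7 mm from first entry, then the ball resists with 4 to 10 N over some 6 mm, then it snaps home. The control is damaged when the contact forces between knob and spindle add up to 40 N: about a 25 N push, less if askew.
- knob_nose (a point): Tip of the knob's nose, 30 mm from the knob's axis along its x axis, at the height of knob_grip.
- star_knob_center (a point): Bystander: black five-lobed clamping knob with a round stem below, 50 mm across, 34 mm high; its centre, half-way up. Leave it.
- grip_puck_center (a point): Bystander: grey round work-holding puck with rubber faces, 72 mm across, 25 mm high; its centre, half-way up. Leave it.

How it is judged:
By the outcome, as a careful person would: the job done as asked, in the order asked, and still so for the second after the job is handed in, with the robot touching nothing.
It also fails if it takes over 61 s, if anything falls off the work surface, if the arm or the gripper's body presses on something with over 40 N, if the wrist force passes 120 N, or if a joint passes its speed limit or range.

## Working session

There is one attempt and no reset: what is moved stays moved. The work goes in short steps, Python scripts to look and compute and a tool call to move; the robot and the scene stay as the last step left them, time stands still between calls to the robot, and variables do not carry over. Pictures are saved under pics/ and viewed, at most 10 in all, crops included, and the job is handed in when it is done.

Besides the shell and the picture viewer there is one more tool, called after "Request:" by a JSON object that holds its "fn" and its "kwargs", one argument or row to a line. step_arm: Moves the arm, as the interface text tells. Its arguments: {"type":"object","properties":{"rows":{"type":"array"},"claw":{"type":"number"}},"required":["rows"]}

```bash
mkdir -p pics; cat > h.py <<'E'
import numpy as np, cv2
from workcell import bot
def pts(cam,depth,mask,P=None):
    P=P or bot.camera_params(cam)
    v,u=np.nonzero(mask&(depth>0)); d=depth[v,u]
    c=np.stack([(u-P['cx'])/P['fx']*d,-(v-P['cy'])/P['fy']*d,-d,np.ones_like(d)])
    return (np.array(P['pose'])@c)[:3].T,u,v
def save(n,im): cv2.imwrite('pics/'+n+'.png',im[:,:,::-1])
E
python3 - <<'E'
from h import *
print(bot.get_obs())
for cam in ('scene','top'):
    im,d=bot.camera(cam); save(cam,im)
    np.savez(cam,im=im,d=d)
    P=bot.camera_params(cam); print(cam,{k:(np.round(v,3).tolist()) for k,v in P.items()})
    for t in ('knob_grip','spindle_end','sander','star_knob_center','grip_puck_center'):
        for r in bot.trace(t,cam)[:2]:
            p,_,_=pts(cam,d,r['pixels'],P)
            print(t,round(r['score'],2),np.round(r['uv'],1),r['pixels'].sum(),np.round(np.median(p,0),3),np.round(p.min(0),3),np.round(p.max(0),3)) if len(p) else print(t,r['score'],r['uv'])
a,b=np.load('scene.npz')['im'],np.load('top.npz')['im']
E
```

```text
{'clock': 0.0, 'joint_pos': array([-1.21200684e+00,  2.41391336e-01,  3.71034613e-03,  1.33518094e+00,
        1.78471467e-05,  1.57082564e+00]), 'joint_vel': array([-0.00071595, -0.00025488, -0.00145817,  0.00158664, -0.00105423,
       -0.00043051]), 'tau': array([-4.46165732e-04, -3.72318113e+01,  2.52406669e+01,  1.67690747e-02,
        9.14636576e-05,  1.65061309e-06]), 'eef_pos': array([ 0.17540537, -0.46770916,  0.3030183 ]), 'tool_rot': array([ 9.83953963e-01,  1.78419537e-01, -1.75521844e-04, -1.01781845e-03]), 'ft_force': array([-0.07101008,  0.7242409 , -0.33264424]), 'ft_torque': array([-0.02264092,  0.00678595, -0.01259034]), 'grasp_force': 0.0, 'grip_width': 0.08555640584162859}
scene {'fx': 497.814, 'fy': 497.814, 'cx': 279.284, 'cy': 208.024, 'pose': [[0.846, -0.463, 0.265, 0.772], [0.534, 0.741, -0.407, -0.219], [-0.008, 0.486, 0.874, 0.897], [0.0, 0.0, 0.0, 1.0]]}
knob_grip 0.55 [262.9 172.5] 631 [0.435 0.234 0.024] [ 0.403  0.213 -0.002] [0.457 0.261 0.048]
knob_grip 0.19 [201.7 345.3] 15079 [ 0.562 -0.121  0.099] [ 0.436 -0.273 -0.001] [0.65  0.011 0.19 ]
spindle_
[... 484 characters left out ...]
-0.15, 0.437], [-1.0, 0.006, -0.0, 0.171], [0.0, 0.15, 0.989, 0.765], [0.0, 0.0, 0.0, 1.0]]}
knob_grip 0.64 [237.  277.7] 760 [0.426 0.241 0.017] [ 0.397  0.214 -0.003] [0.455 0.273 0.047]
spindle_end 0.72 [473.6 195.7] 22142 [ 0.575 -0.207  0.097] [ 0.449 -0.366 -0.004] [0.766 0.014 0.19 ]
sander 0.6 [472.7 193.1] 22090 [ 0.575 -0.207  0.097] [ 0.449 -0.366 -0.004] [0.766 0.014 0.19 ]
star_knob_center 0.92 [159.2 214.7] 418 [0.54  0.387 0.032] [ 0.516  0.365 -0.002] [0.568 0.413 0.036]
grip_puck_center 0.75 [242.1 182.3] 1027 [0.604 0.239 0.024] [0.571 0.206 0.002] [0.641 0.273 0.028]
grip_puck_center 0.26 [473.2 195.8] 22399 [ 0.575 -0.207  0.097] [ 0.449 -0.376 -0.005] [0.768 0.014 0.19 ]
```

View pics/top.png

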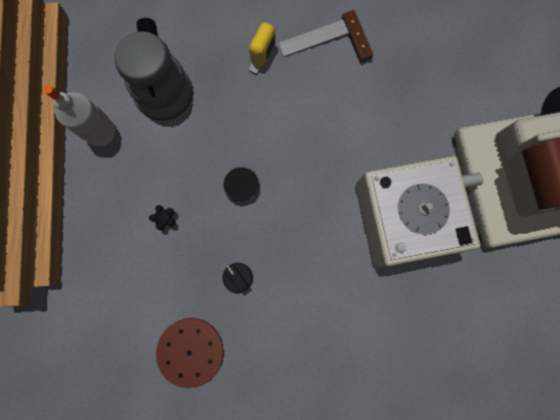

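View pics/scene.png

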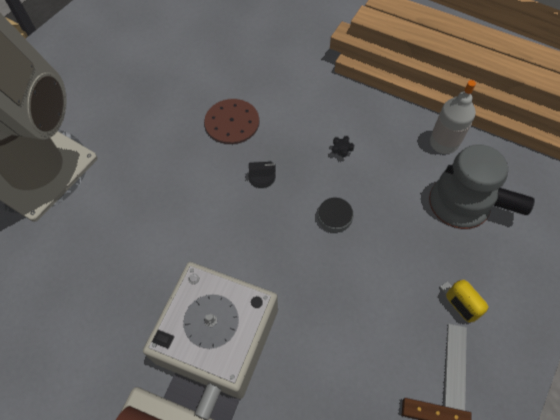

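The top view shows the knob at (237,278) with its white line pointing up-left, the puck at (242,185), the star knob at (164,217), and the control box with dial and spindle at (425,209). The scene view agrees.

```bash
python3 - <<'E'
from h import *
for cam in ('top','scene'):
    z=np.load(cam+'.npz'); im,d=z['im'],z['d']
    p,u,v=pts(cam,d,np.ones(d.shape,bool))
    m=(abs(p[:,2]-.1)<.006)&(p[:,0]>.4)&(p[:,0]<.7)&(p[:,1]<.03)&(p[:,1]>-.19)
    M=np.zeros(d.shape,np.uint8); M[v[m],u[m]]=1
    n,l,st,_=cv2.connectedComponentsWithStats(M); k=1+st[1:,4].argmax()
    q=m&(l[v,u]==k)
    print(cam,'panel',cv2.minAreaRect(p[q][:,:2].astype(np.float32)),np.median(p[q][:,2]))
    c=p[q][:,:2].mean(0)
    s=(p[:,2]>.113)&(np.hypot(*(p[:,:2]-[.566,-.12]).T)<.035)
    print('spindle',np.round(p[s].mean(0),4),s.sum(),p[s][:,2].max() if s.any() else 0, 'px',u[s].mean(),v[s].mean())
    s=(p[:,2]>.038)&(np.hypot(*(p[:,:2]-[.43,.238]).T)<.045)
    r=cv2.minAreaRect(p[s][:,:2].astype(np.float32)); print('bar',r,s.sum(),np.median(p[s][:,2]))
    vx=cv2.fitLine(p[s][:,:2].astype(np.float32),cv2.DIST_L2,0,.01,.01).ravel(); print(vx)
    w=s&(im[v,u].min(1)>110); print('white',p[w].mean(0),w.sum())
E
```

```text
top panel ((0.5473850965499878, -0.08438057452440262), (0.16631314158439636, 0.16677121818065643), 11.058439254760742) 0.09924383797451158
spindle [ 0.55   -0.0895  0.1227] 3 0.12403617705142311 px 430.6666666666667 205.0
bar ((0.42799511551856995, 0.24387502670288086), (0.05443514138460159, 0.02000405080616474), 36.491207122802734) 310 0.043483090028602456
[0.8079932  0.58919185 0.42654273 0.24262375]
white [0.44049698 0.25221793 0.0445643 ] 7
scene panel ((0.5493723154067993, -0.08551239222288132), (0.16825224459171295, 0.16792546212673187), 11.02217960357666) 0.09989345535717908
spindle [ 0.5513 -0.0901  0.1199] 18 0.1271796074007312 px 208.83333333333334 320.8888888888889
bar ((0.42978009581565857, 0.24379175901412964), (0.053928181529045105, 0.02192659303545952), 34.795318603515625) 230 0.04343028936958071
[0.79886466 0.60151076 0.4294272  0.24136549]
white [nan nan nan] 0<stdin>:16: RuntimeWarning: Mean of empty slice.
  ret = um.true_divide(
```

```bash
cat >> h.py <<'E'
from scipy.spatial.transform import Rotation as R
def go(x,y,z,yaw):
    "shift (mm, tool axes) and turn (deg) to TCP x,y,z with tool x at world angle yaw"
    o=bot.get_obs(); r=R.from_quat(o['tool_rot']); X=r.apply([1,0,0]); a=np.degrees(np.arctan2(X[1],X[0]))
    s=r.inv().apply(np.array([x,y,z])-o['eef_pos'])*1e3
    print('t',o['clock'],'pos',np.round(o['eef_pos'],4),'yaw',round(a,2),'tilt',np.round(r.apply([0,0,1]),4),'j',np.round(np.degrees(o['joint_pos']),1),'F',np.round(o['ft_force'],2),'w',round(o['grip_width'],4))
    print(' shift',np.round(s,1),'turn',round(-((yaw-a+180)%360-180),1))
E
python3 - <<'E'
from h import *
P=bot.camera_params('wrist');o=bot.get_obs();T=np.eye(4);T[:3,:3]=R.from_quat(o['tool_rot']).as_matrix();T[:3,3]=o['eef_pos']
print(np.round(np.linalg.inv(T)@P['pose'],4),P['fx'],P['cx'],P['cy'])
go(.55,-.085,.30,60)
go(.427,.2425,.25,36)
E
```

```text
[[ 8.000e-04  9.641e-01  2.655e-01  6.850e-02]
 [ 1.000e+00 -5.000e-04 -1.100e-03  9.000e-04]
 [-1.000e-03  2.655e-01 -9.641e-01 -6.960e-02]
 [ 0.000e+00  0.000e+00  0.000e+00  1.000e+00]] 305.73193121539697 275.16841995430656 202.79874050583174
t 0.6 pos [ 0.1756 -0.4681  0.3039] yaw 20.56 tilt [-0. -0. -1.] j [-69.4  13.8   0.3  76.5  -0.   90. ] F [1.17 1.02 0.03] w 0.0856
 shift [ 485.1 -227.3    3.9] turn -39.4
t 0.6 pos [ 0.1756 -0.4681  0.3039] yaw 20.56 tilt [-0. -0. -1.] j [-69.4  13.8   0.3  76.5  -0.   90. ] F [1.17 1.02 0.03] w 0.0856
 shift [ 485.  -577.1   53.9] turn -15.4
```

Request:
{"fn": "step_arm", "kwargs": {
  "rows": [
    [[293, -283, 0], -20],
    [[293, -283, 0], -40],
    [[293, -283, 0], -40],
    [[293, -283, 0], -40],
    [[293, -283, 0], -40],
    [[293, -283, 0], -40],
    [[293, -283, 0], -40],
    [[293, -283, 0], -40],
    [[485, -227, 30], -40],
    [[485, -227, 30], -40],
    [[485, -227, 30], -40],
    [[485, -227, 30], -40]
  ]
}}

```text
clock: 2.1
eef_pos: [0.5522, -0.0863, 0.2715]
tool_rot: [0.864, 0.504, -0.001, -0.001]
ft_force: [-1.6, -0.5, 0.4]
grip_width: 0.0853
grasp_force: 0.0
```

Request:
{"fn": "step_arm", "kwargs": {
  "rows": [
    [[0, 0, 0], 0],
    [[0, 0, 0], 0]
  ]
}}

```text
clock: 2.35
eef_pos: [0.5485, -0.0861, 0.2745]
tool_rot: [0.864, 0.504, -0.0, -0.0]
ft_force: [-0.1, 0.5, -0.8]
grip_width: 0.0854
grasp_force: 0.0
```

```bash
python3 - <<'E'
from h import *
go(.427,.2425,.25,36)
P=bot.camera_params('wrist'); im,d=bot.camera('wrist'); np.savez('w1',im=im,d=d,pose=P['pose']); 
for r in bot.trace('spindle_end','wrist')[:1]: print(r['score'],r['uv'],r['pixels'].sum())
c=np.linalg.inv(P['pose'])@[.55,-.088,.124,1]
u=P['cx']+P['fx']*c[0]/-c[2]; v=P['cy']-P['fy']*c[1]/-c[2]; print(u,v)
save('w1',im)
u,v=int(u),int(v); save('w1c',cv2.resize(im[max(v-45,0):v+45,u-60:u+60],None,fx=6,fy=6,interpolation=cv2.INTER_CUBIC)); print(u-60,v-45)
E
```

```text
t 2.35 pos [ 0.5485 -0.0861  0.2745] yaw 60.48 tilt [-4.e-04 -2.e-04 -1.e+00] j [ -8.9  20.9   5.7  74.8  -0.  110.6] F [-0.07  0.53 -0.82] w 0.0854
 shift [ 226.1 -267.6   24.5] turn 24.5
0.92 [314.4, 223.0] 58051
275.8222373081777 212.7215842708877
215 167
```

View pics/w1c.png

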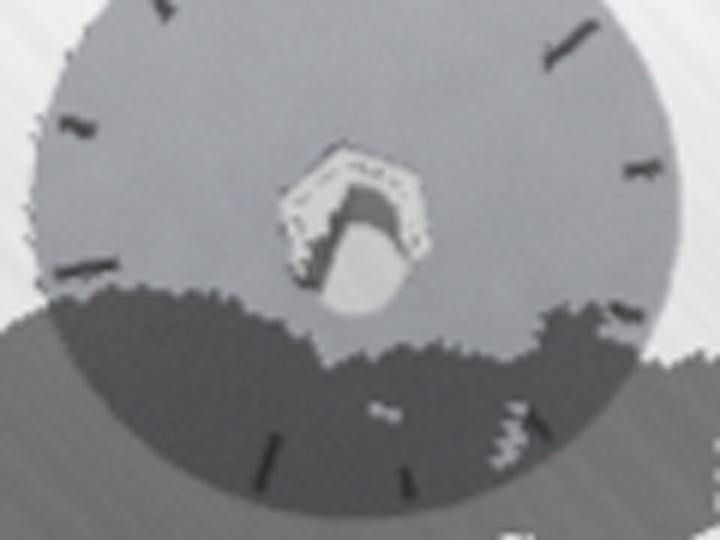

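View pics/w1.png

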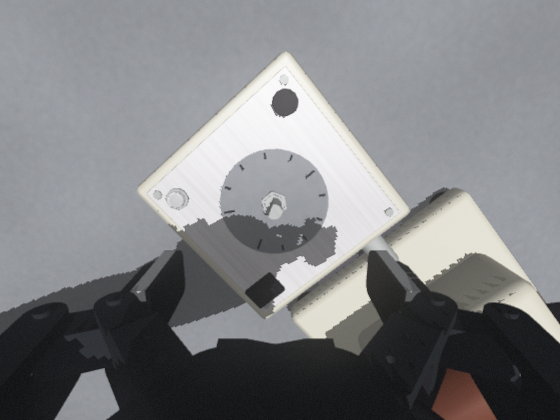

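The wrist views show the D end face at about (276,212): bright, with its straight edge at the upper left. The dial ring around it has its tick marks. I'll fit the centre and flat angle numerically.

```bash
cat > fit.py <<'E'
from h import *
from scipy.optimize import minimize
def rect(im,pose,P,z,c,half=.012,n=240):
    g=np.linspace(-half,half,n); X,Y=np.meshgrid(c[0]+g,c[1]-g)   # image: right=+x, up=+y
    w=np.stack([X,Y,np.full_like(X,z),np.ones_like(X)]).reshape(4,-1); q=np.linalg.inv(pose)@w
    u=(P['cx']+P['fx']*q[0]/-q[2]).reshape(n,n).astype(np.float32); v=(P['cy']-P['fy']*q[1]/-q[2]).reshape(n,n).astype(np.float32)
    return cv2.remap(im,u,v,cv2.INTER_CUBIC),X,Y
def fitD(im,pose,P,z,c,name):
    r,X,Y=rect(im,pose,P,z,c); g=cv2.cvtColor(r,cv2.COLOR_RGB2GRAY).astype(float); save(name,cv2.resize(r,(480,480)))
    best=[]
    def inside(x,y,a,k):
        dx,dy=X-x,Y-y; return (np.hypot(dx,dy)<.006+k)&(dx*np.cos(a)+dy*np.sin(a)<.003+k)
    for x in np.arange(-.004,.0041,.0005):
        for y in np.arange(-.004,.0041,.0005):
            for a in np.radians(np.arange(0,360,5)):
                i=inside(c[0]+x,c[1]+y,a,-.0004); o=inside(c[0]+x,c[1]+y,a,.0016)&~inside(c[0]+x,c[1]+y,a,.0004)
                best.append((g[o].mean()+1.5*g[i].std()-g[i].mean(),c[0]+x,c[1]+y,np.degrees(a)))
    best.sort(); return np.round(best[:6],4)
E
python3 - <<'E'
from fit import *
z=np.load('w1.npz'); P=bot.camera_params('wrist')
print(fitD(z['im'],z['pose'],P,.124,(.5495,-.0865),'d1'))
p,u,v=pts('wrist',z['d'],np.ones(z['d'].shape,bool),dict(P,pose=z['pose']))
s=(p[:,2]>.118)&(p[:,2]<.13)&(np.hypot(*(p[:,:2]-[.55,-.087]).T)<.012); print(p[s].mean(0),s.sum(),p[s][:,:2].min(0),p[s][:,:2].max(0))
m=(abs(p[:,2]-.1)<.006)&(abs(p[:,0]-.55)<.13)&(p[:,1]>-.19)&(p[:,1]<.03)
M=np.zeros(z['d'].shape,np.uint8); M[v[m],u[m]]=1; n,l,st,_=cv2.connectedComponentsWithStats(M);q=m&(l[v,u]==1+st[1:,4].argmax())
print(cv2.minAreaRect(p[q][:,:2].astype(np.float32)))
E
```

```text
[[-5.68982e+01  5.49000e-01 -8.65000e-02  1.30000e+02]
 [-5.47692e+01  5.49000e-01 -8.65000e-02  1.35000e+02]
 [-5.43605e+01  5.49000e-01 -8.65000e-02  1.25000e+02]
 [-4.99580e+01  5.49000e-01 -8.60000e-02  1.30000e+02]
 [-4.97448e+01  5.48500e-01 -8.65000e-02  1.30000e+02]
 [-4.85386e+01  5.49000e-01 -8.65000e-02  1.20000e+02]]
[ 0.55014802 -0.08660255  0.12319535] 176 [ 0.54336884 -0.09214763] [ 0.5553237  -0.08099009]
((0.5495999455451965, -0.08619381487369537), (0.1659224033355713, 0.16633382439613342), 11.064094543457031)
```

View pics/d1.png

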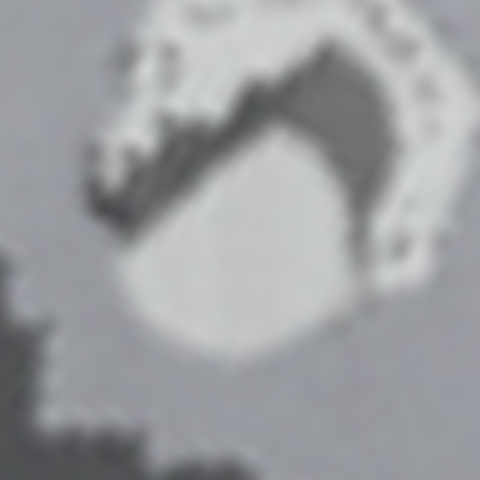

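The rectified view clearly shows the D, centred at about (0.549, -0.0865) with the flat facing about 129° in the world frame. I'll turn the wrist to 130° and measure again, so the camera bias shows up.

Request:
{"fn": "step_arm", "kwargs": {
  "rows": [
    [[0, 0, 10], -10],
    [[0, 0, 10], -20],
    [[0, 0, 10], -30],
    [[0, 0, 10], -40],
    [[0, 0, 10], -50],
    [[0, 0, 10], -60],
    [[0, 0, 10], -70],
    [[0, 0, 10], -70],
    [[0, 0, 10], -70]
  ]
}}

```text
clock: 3.58
eef_pos: [0.5495, -0.0854, 0.2646]
tool_rot: [0.419, 0.908, 0.0, 0.0]
ft_force: [0.3, -0.0, -0.0]
grip_width: 0.0854
grasp_force: 0.0
```

```bash
python3 - <<'E'
from fit import *
go(.427,.2425,.25,36)
P=bot.camera_params('wrist'); im,d=bot.camera('wrist'); np.savez('w2',im=im,d=d,pose=P['pose'])
print(fitD(im,P['pose'],P,.124,(.5495,-.0865),'d2'))
p,u,v=pts('wrist',d,np.ones(d.shape,bool),P)
m=(abs(p[:,2]-.1)<.006)&(abs(p[:,0]-.55)<.13)&(p[:,1]>-.19)&(p[:,1]<.03)
M=np.zeros(d.shape,np.uint8); M[v[m],u[m]]=1; n,l,st,_=cv2.connectedComponentsWithStats(M);q=m&(l[v,u]==1+st[1:,4].argmax())
print(cv2.minAreaRect(p[q][:,:2].astype(np.float32)))
E
```

```text
t 3.575 pos [ 0.5495 -0.0854  0.2646] yaw 130.4 tilt [ 9.e-04 -2.e-04 -1.e+00] j [-8.8 21.2  4.7 73.4 -0.  40.8] F [ 0.27 -0.01 -0.02] w 0.0854
 shift [329.2 119.2  14.4] turn 94.4
[[ 8.1241e+00  5.4550e-01 -8.6500e-02  2.9000e+02]
 [ 8.1557e+00  5.4550e-01 -8.6500e-02  2.8500e+02]
 [ 8.4792e+00  5.4600e-01 -8.6500e-02  2.8500e+02]
 [ 8.4826e+00  5.4550e-01 -8.6500e-02  2.8000e+02]
 [ 8.5901e+00  5.4550e-01 -8.6000e-02  2.9500e+02]
 [ 8.6583e+00  5.4600e-01 -8.6500e-02  2.8000e+02]]
((0.548851728439331, -0.08577822148799896), (0.16621902585029602, 0.16644287109375), 11.149029731750488)
```

Request:
{"fn": "step_arm", "kwargs": {
  "rows": [
    [[329, 119, 0], 10.5],
    [[329, 119, 0], 21],
    [[329, 119, 0], 31.5],
    [[329, 119, 0], 42],
    [[329, 119, 30], 52.5],
    [[329, 119, 45], 63],
    [[329, 119, 45], 73.5],
    [[329, 119, 45], 84],
    [[329, 119, 45], 94],
    [[329, 119, 45], 94],
    [[329, 119, 45], 94]
  ]
}}

```text
clock: 5.0
eef_pos: [0.4264, 0.242, 0.219]
tool_rot: [0.95, 0.314, 0.0, -0.0]
ft_force: [0.3, -0.6, 0.2]
grip_width: 0.0856
grasp_force: 0.0
```

```bash
python3 - <<'E'
from fit import *
go(.427,.2425,.093,36)
P=bot.camera_params('wrist'); im,d=bot.camera('wrist'); np.savez('w3',im=im,d=d,pose=P['pose'])
p,u,v=pts('wrist',d,np.ones(d.shape,bool),P)
near=np.hypot(*(p[:,:2]-[.428,.243]).T)<.045
s=near&(p[:,2]>.037)&(p[:,2]<.055)
r=cv2.minAreaRect(p[s][:,:2].astype(np.float32)); print('bar',r,s.sum(),np.median(p[s][:,2]))
k=near&(p[:,2]>.008)&(p[:,2]<.02)
print('skirt circle',cv2.minEnclosingCircle(p[k][:,:2].astype(np.float32)),k.sum())
print(cv2.fitLine(p[s][:,:2].astype(np.float32),cv2.DIST_L2,0,.01,.01).ravel())
w=s&(im[v,u].min(1)>120); print('white',p[w].mean(0),w.sum())
save('w3',rect(im,P['pose'],P,.044,(.428,.243),half=.05,n=400)[0])
E
```

```text
t 5.0 pos [0.4264 0.242  0.219 ] yaw 36.55 tilt [ 2.e-04  1.e-04 -1.e+00] j [ 29.6  15.9 -10.1  64.1  -0.  173. ] F [ 0.3  -0.56  0.23] w 0.0856
 shift [  0.7  -0.  126. ] turn 0.5
bar ((0.4303399622440338, 0.24255089461803436), (0.05500021204352379, 0.01949216052889824), 36.11867904663086) 1403 0.043429483535921354
skirt circle ((0.42904195189476013, 0.24158047139644623), 0.029216449707746506) 1659
[0.8108253  0.5852883  0.42947558 0.24218124]
white [0.44261437 0.25230613 0.04388065] 75
```

View pics/w3.png

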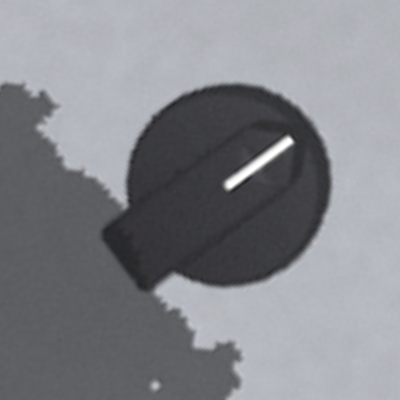

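The view shows the knob with its white line at (292,140), nose pointing up-right at about 36°; the axis is at about (0.4285, 0.2415). Next I'll descend and grip the bar above the skirt.

Request:
{"fn": "step_arm", "kwargs": {
  "rows": [
    [[1, 1.5, 50], 0.5],
    [[1, 1.5, 100], 0.5],
    [[1, 1.5, 120], 0.5],
    [[1, 1.5, 126], 0.5],
    [[1, 1.5, 126], 0.5],
    [[1, 1.5, 126], 0.5]
  ]
}}

```text
clock: 5.8
eef_pos: [0.4291, 0.2419, 0.0942]
tool_rot: [0.951, 0.31, 0.001, -0.0]
ft_force: [0.8, 0.3, -0.1]
grip_width: 0.0856
grasp_force: 0.0
```

Request:
{"fn": "step_arm", "kwargs": {
  "rows": [
    [[0, 0, 0], 0],
    [[0, 0, 0], 0],
    [[0, 0, 0], 0],
    [[0, 0, 0], 0],
    [[0, 0, 0], 0],
    [[0, 0, 0], 0],
    [[0, 0, 0], 0],
    [[0, 0, 0], 0]
  ],
  "claw": 1
}}

```text
clock: 6.8
eef_pos: [0.4284, 0.2415, 0.0932]
tool_rot: [0.951, 0.309, 0.0, -0.0]
ft_force: [-1.2, -0.3, 6.0]
grip_width: 0.019
grasp_force: 59.3
```

```bash
python3 - <<'E'
from h import *
go(.428,.2415,.093,36)
E
```

```text
t 6.8 pos [0.4284 0.2415 0.0932] yaw 36.05 tilt [ 6.e-04  4.e-04 -1.e+00] j [ 29.4  24.3 -19.4  46.2   0.  173.4] F [-1.16 -0.35  5.95] w 0.019
 shift [-0.4 -0.2  0.2] turn 0.1
```

Request:
{"fn": "step_arm", "kwargs": {
  "rows": [
    [[0, 0, -20], 0],
    [[0, 0, -60], 0],
    [[0, 0, -110], 0],
    [[0, 0, -152], 0],
    [[0, 0, -152], 0],
    [[0, 0, -152], 0]
  ]
}}

```text
clock: 7.55
eef_pos: [0.4275, 0.241, 0.2437]
tool_rot: [0.951, 0.309, -0.001, 0.0]
ft_force: [-0.7, -0.2, -2.1]
grip_width: 0.0189
grasp_force: 58.7
```

Request:
{"fn": "step_arm", "kwargs": {
  "rows": [
    [[-14, 50, 0], -10],
    [[-30, 105, 0], -20],
    [[-46, 160, 0], -30],
    [[-60, 210, 0], -40],
    [[-75, 265, 0], -50],
    [[-88, 310, 0], -60],
    [[-96, 336, 0], -69],
    [[-96, 336, 0], -69],
    [[-96, 336, 0], -69],
    [[-96, 336, 0], -69]
  ]
}}

```text
clock: 8.8
eef_pos: [0.5477, -0.0855, 0.2442]
tool_rot: [0.608, 0.794, -0.0, -0.001]
ft_force: [0.2, 0.3, -0.9]
grip_width: 0.0185
grasp_force: 58.8
```

```bash
python3 - <<'E'
from h import *
go(.5487,-.0866,.2122,105)
im,d=bot.camera('wrist'); save('w4',im)
print(bot.get_obs()['ft_torque'])
E
```

```text
t 8.8 pos [ 0.5477 -0.0855  0.2442] yaw 105.1 tilt [-1.7e-03  5.0e-04 -1.0e+00] j [-8.9 21.8  2.4 70.7  0.  66. ] F [ 0.18  0.32 -0.93] w 0.0185
 shift [-1.3  0.7 32. ] turn 0.1
[ 0.02377789  0.01134814 -0.05102295]
```

View pics/w4.png

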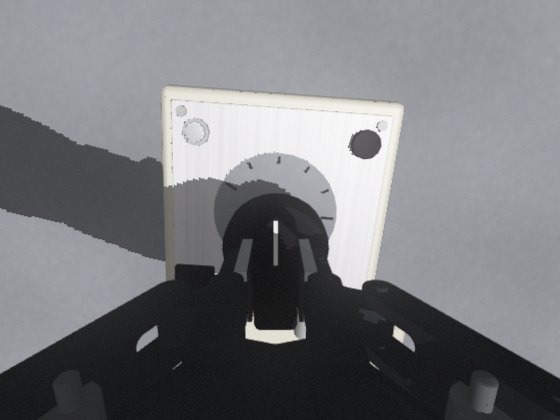

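The picture shows the knob held squarely with its white line at (276,240) running straight along the tool's x axis, above the dial. I'll descend to just above contact.

Request:
{"fn": "step_arm", "kwargs": {
  "rows": [
    [[0, 0, 10], 0],
    [[0, 0, 20], 0],
    [[0, 0, 27], 0],
    [[0, 0, 27], 0],
    [[0, 0, 27], 0],
    [[0, 0, 27], 0]
  ]
}}

```text
clock: 9.6
eef_pos: [0.5486, -0.0868, 0.2183]
tool_rot: [0.608, 0.794, 0.0, 0.0]
ft_force: [-0.1, -0.1, -1.0]
grip_width: 0.019
grasp_force: 58.8
```

```bash
python3 - <<'E'
from h import *
go(.5487,-.0866,.2112,105)
im,d=bot.camera('wrist')
go(.5487,-.0866,.2112,105)
im,d=bot.camera('wrist')
go(.5487,-.0866,.2112,105)
E
```

```text
t 9.6 pos [ 0.5486 -0.0868  0.2183] yaw 105.05 tilt [ 8.e-04 -1.e-04 -1.e+00] j [-9.  22.8 -0.  67.1 -0.  66. ] F [-0.11 -0.09 -0.97] w 0.019
 shift [0.2 0.2 7.1] turn 0.0
t 9.65 pos [ 0.5485 -0.0868  0.2183] yaw 105.05 tilt [ 8.e-04 -1.e-04 -1.e+00] j [-9.  22.8 -0.  67.1  0.  66. ] F [ 0.31  0.84 -0.27] w 0.0187
 shift [0.2 0.2 7.1] turn 0.1
t 9.7 pos [ 0.5485 -0.0868  0.2183] yaw 105.05 tilt [ 8.e-04 -1.e-04 -1.e+00] j [-9.  22.8 -0.  67.1 -0.  66. ] F [-0.22  0.44 -0.53] w 0.0189
 shift [0.2 0.2 7.1] turn 0.0
```

Request:
{"fn": "step_arm", "kwargs": {
  "rows": [
    [[0, 0, 2], 0],
    [[0, 0, 4], 0],
    [[0, 0, 5], 0],
    [[0, 0, 5], 0]
  ]
}}

```text
clock: 10.2
eef_pos: [0.5482, -0.0867, 0.2127]
tool_rot: [0.608, 0.794, -0.0, -0.0]
ft_force: [-0.3, -0.1, -1.2]
grip_width: 0.0191
grasp_force: 58.8
```

Request:
{"fn": "step_arm", "kwargs": {
  "rows": [
    [[0, 0, 0.5], 0],
    [[0, 0, 1], 0],
    [[0, 0, 1], 0]
  ]
}}

```text
clock: 10.58
eef_pos: [0.5483, -0.0867, 0.2119]
tool_rot: [0.608, 0.794, -0.0, -0.0]
ft_force: [0.4, 0.3, -1.0]
grip_width: 0.019
grasp_force: 58.8
```

Request:
{"fn": "step_arm", "kwargs": {
  "rows": [
    [[0, 0, 0.3], 0],
    [[0, 0, 0.5], 0],
    [[0, 0, 0.5], 0]
  ]
}}

```text
clock: 10.95
eef_pos: [0.5483, -0.0867, 0.2114]
tool_rot: [0.608, 0.794, 0.0, -0.0]
ft_force: [-0.8, 0.6, -0.8]
grip_width: 0.0186
grasp_force: 58.8
```

Request:
{"fn": "step_arm", "kwargs": {
  "rows": [
    [[0, 0, 0.3], 0],
    [[0, 0, 0.5], 0],
    [[0, 0, 0.5], 0]
  ]
}}

```text
clock: 11.32
eef_pos: [0.5483, -0.0867, 0.2111]
tool_rot: [0.608, 0.794, 0.0, 0.0]
ft_force: [-2.3, -0.0, 1.9]
grip_width: 0.0193
grasp_force: 59.1
```

Request:
{"fn": "step_arm", "kwargs": {
  "rows": [
    [[0, 0, 0.3], 0],
    [[0, 0, 0.4], 0],
    [[0, 0, 0.4], 0]
  ]
}}

```text
clock: 11.7
eef_pos: [0.5484, -0.0867, 0.211]
tool_rot: [0.608, 0.794, 0.0, 0.0]
ft_force: [-2.0, -1.0, 5.3]
grip_width: 0.0189
grasp_force: 59.6
```

Contact came at the predicted height (TCP 0.211). I'll ease off a little and turn anticlockwise under light contact.

Request:
{"fn": "step_arm", "kwargs": {
  "rows": [
    [[0, 0, -0.1], -3],
    [[0, 0, -0.1], -6],
    [[0, 0, -0.1], -9],
    [[0, 0, -0.1], -9]
  ]
}}

```text
clock: 12.2
eef_pos: [0.5485, -0.0865, 0.211]
tool_rot: [0.544, 0.839, 0.0, 0.0]
ft_force: [-1.7, 0.6, 5.6]
grip_width: 0.0189
grasp_force: 59.6
```

Request:
{"fn": "step_arm", "kwargs": {
  "rows": [
    [[0, 0, 0], -2],
    [[0, 0, 0], -5],
    [[0, 0, 0], -5]
  ]
}}

```text
clock: 12.58
eef_pos: [0.5484, -0.0865, 0.211]
tool_rot: [0.507, 0.862, 0.0, 0.0]
ft_force: [-1.7, 0.9, 4.5]
grip_width: 0.0189
grasp_force: 59.7
```

Request:
{"fn": "step_arm", "kwargs": {
  "rows": [
    [[0, 0, 0], -2],
    [[0, 0, 0], -4],
    [[0, 0, 0], -4]
  ]
}}

```text
clock: 12.95
eef_pos: [0.5484, -0.0866, 0.211]
tool_rot: [0.477, 0.879, 0.0, 0.0]
ft_force: [-1.7, 0.8, 5.2]
grip_width: 0.0188
grasp_force: 59.7
```

Request:
{"fn": "step_arm", "kwargs": {
  "rows": [
    [[0, 0, 0], -2],
    [[0, 0, 0], -4],
    [[0, 0, 0], -4]
  ]
}}

```text
clock: 13.32
eef_pos: [0.5484, -0.0866, 0.211]
tool_rot: [0.446, 0.895, 0.0, 0.0]
ft_force: [-1.8, 0.1, 5.3]
grip_width: 0.0191
grasp_force: 59.7
```

Request:
{"fn": "step_arm", "kwargs": {
  "rows": [
    [[0, 0, 0], -2],
    [[0, 0, 0], -4],
    [[0, 0, 0], -4]
  ]
}}

```text
clock: 13.7
eef_pos: [0.5483, -0.0866, 0.211]
tool_rot: [0.415, 0.91, 0.0, 0.0]
ft_force: [-1.0, 0.8, 5.0]
grip_width: 0.0189
grasp_force: 59.7
```

Request:
{"fn": "step_arm", "kwargs": {
  "rows": [
    [[0, 0, 0], -2],
    [[0, 0, 0], -4],
    [[0, 0, 0], -4]
  ]
}}

```text
clock: 14.08
eef_pos: [0.5484, -0.0867, 0.2111]
tool_rot: [0.383, 0.924, 0.0, 0.0]
ft_force: [-1.9, 0.4, 5.4]
grip_width: 0.0187
grasp_force: 59.7
```

```bash
python3 - <<'E'
from fit import *
for i in range(3):
    o=bot.get_obs(); print(np.round(o['ft_force'],2),np.round(o['ft_torque'],3)); bot.camera('wrist')
go(.5484,-.0866,.2112,130)
z=np.load('w2.npz'); P=bot.camera_params('wrist')
a,_,_=rect(z['im'],z['pose'],P,.124,(.549,-.0865)); z=np.load('w1.npz'); b,_,_=rect(z['im'],z['pose'],P,.124,(.549,-.0865)); save('cmp',cv2.resize(np.hstack([b,a]),None,fx=1.6,fy=1.6))
E
```

```text
[-1.92  0.39  5.44] [ 0.161  0.467 -0.073]
[-1.9   0.25  4.24] [ 0.16   0.484 -0.018]
[-2.33  0.43  5.68] [ 0.09   0.452 -0.007]
t 14.225 pos [ 0.5484 -0.0867  0.211 ] yaw 135.0 tilt [ 6.e-04  0.e+00 -1.e+00] j [-9.  23.1 -0.7 66.1  0.  36. ] F [-1.79  0.87  5.15] w 0.0186
 shift [ 0.1  0.1 -0.2] turn 5.0
```

View pics/cmp.png

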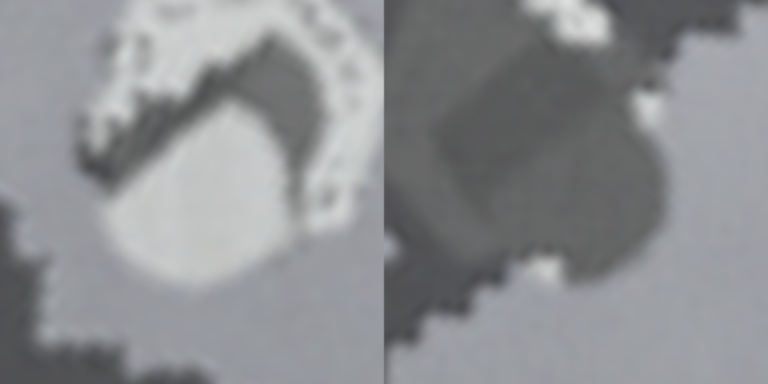

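The spindle outline in both views agrees on the centre (0.5485–0.549, -0.0865) and the flat at about 128°. The steady -2 N along x suggests the knob sits slightly too far toward +x, so I'll turn back to 128° and nudge it with that force.

Request:
{"fn": "step_arm", "kwargs": {
  "rows": [
    [[0, 0, 0], 2],
    [[0, 0, 0], 4],
    [[0, 0, 0], 6.5],
    [[0.15, -0.15, 0], 6.5],
    [[0.35, -0.35, 0], 6.5],
    [[0.35, -0.35, 0], 6.5]
  ]
}}

```text
clock: 14.98
eef_pos: [0.5483, -0.087, 0.2111]
tool_rot: [0.434, 0.901, 0.0, 0.001]
ft_force: [0.8, -0.7, 5.7]
grip_width: 0.0191
grasp_force: 59.6
```

Request:
{"fn": "step_arm", "kwargs": {
  "rows": [
    [[0.1, -0.1, 0], 0],
    [[0.3, -0.4, 0], 0],
    [[0.3, -0.4, 0], 0]
  ]
}}

```text
clock: 15.35
eef_pos: [0.5481, -0.0869, 0.2111]
tool_rot: [0.434, 0.901, 0.0, 0.001]
ft_force: [1.8, -0.5, 4.3]
grip_width: 0.0189
grasp_force: 59.6
```

Request:
{"fn": "step_arm", "kwargs": {
  "rows": [
    [[0, 0, -0.2], 0],
    [[-0.25, 0.3, -0.2], 0],
    [[-0.5, 0.6, -0.2], 0],
    [[-0.5, 0.6, -0.2], 0]
  ]
}}

```text
clock: 15.85
eef_pos: [0.5481, -0.0868, 0.211]
tool_rot: [0.434, 0.901, -0.0, 0.0]
ft_force: [0.1, -0.1, 6.6]
grip_width: 0.0188
grasp_force: 59.6
```

Request:
{"fn": "step_arm", "kwargs": {
  "rows": [
    [[0.1, 0, 0], 0],
    [[0.2, 0, 0], 0],
    [[0.3, 0, 0], 0],
    [[0.4, 0, 0], 0],
    [[0.5, 0, 0], 0],
    [[0.6, 0, 0], 0],
    [[0.7, 0, 0], 0],
    [[0.7, 0, 0], 0]
  ]
}}

```text
clock: 16.85
eef_pos: [0.5479, -0.0866, 0.211]
tool_rot: [0.434, 0.901, -0.0, 0.0]
ft_force: [0.7, -2.6, 7.2]
grip_width: 0.0189
grasp_force: 59.6
```

Request:
{"fn": "step_arm", "kwargs": {
  "rows": [
    [[0, 0, -0.5], 0],
    [[0, 0, -0.5], 0],
    [[0, 0, -0.5], 0]
  ]
}}

```text
clock: 17.23
eef_pos: [0.5475, -0.0862, 0.211]
tool_rot: [0.434, 0.901, -0.0, -0.0]
ft_force: [0.6, -0.8, 2.5]
grip_width: 0.0189
grasp_force: 59.3
```

```bash
python3 - <<'E'
from h import *
for i in range(3):
    o=bot.get_obs(); print(np.round(o['ft_force'],2),np.round(o['ft_torque'],3),np.round(o['eef_pos'],5)); bot.camera('scene')
go(.5487,-.0866,.2112,128)
E
```

```text
[ 0.55 -0.77  2.46] [-0.174 -0.174  0.003] [ 0.54749 -0.08616  0.21097]
[ 0.73 -0.94  2.25] [-0.194 -0.156 -0.021] [ 0.54751 -0.08616  0.21101]
[ 1.24 -1.51  1.78] [-0.203 -0.161  0.018] [ 0.54749 -0.08615  0.211  ]
t 17.375 pos [ 0.5475 -0.0862  0.211 ] yaw 128.56 tilt [-6.e-04  1.e-04 -1.e+00] j [-8.9 23.1 -0.8 66.1  0.  42.5] F [ 0.22 -0.57  2.12] w 0.0189
 shift [-1.1  0.7 -0.2] turn 0.6
```

Height stays at 0.2110 while sliding about 1 mm sideways, so the end is on the flat ledge inside the mouth and off centre by a fraction of a millimetre. I'll sweep lightly along tool x, with tool y centred.

Request:
{"fn": "step_arm", "kwargs": {
  "rows": [
    [[0, 0.3, 0], 0],
    [[0, 0.7, 0], 0],
    [[-0.2, 0.7, 0], 0],
    [[-0.4, 0.7, 0], 0],
    [[-0.6, 0.7, 0], 0],
    [[-0.7, 0.7, 0], 0],
    [[-0.8, 0.7, 0], 0],
    [[-0.9, 0.7, 0], 0]
  ]
}}

```text
clock: 18.38
eef_pos: [0.5485, -0.0863, 0.2111]
tool_rot: [0.434, 0.901, 0.0, -0.0]
ft_force: [-2.9, 1.3, 2.1]
grip_width: 0.0187
grasp_force: 59.2
```

Request:
{"fn": "step_arm", "kwargs": {
  "rows": [
    [[-0.1, 0, 0], 0],
    [[-0.2, 0, 0], 0],
    [[-0.3, 0, 0], 0],
    [[-0.4, 0, 0], 0],
    [[-0.5, 0, 0], 0],
    [[-0.6, 0, 0], 0]
  ]
}}

```text
clock: 19.12
eef_pos: [0.549, -0.087, 0.2112]
tool_rot: [0.434, 0.901, -0.0, -0.0]
ft_force: [-3.7, 0.6, 1.4]
grip_width: 0.019
grasp_force: 59.1
```

Request:
{"fn": "step_arm", "kwargs": {
  "rows": [
    [[0.3, -0.3, 0.1], 0],
    [[0.6, -0.5, 0.1], 0],
    [[0.8, -0.7, 0.1], 0],
    [[1.0, -0.9, 0.1], 0],
    [[1.2, -1.05, 0.1], 0],
    [[1.2, -1.05, 0.1], 0]
  ]
}}

```text
clock: 19.88
eef_pos: [0.548, -0.0866, 0.2113]
tool_rot: [0.434, 0.901, 0.0, 0.0]
ft_force: [-0.5, 0.4, -0.7]
grip_width: 0.0188
grasp_force: 58.9
```

Request:
{"fn": "step_arm", "kwargs": {
  "rows": [
    [[0.1, -0.1, 0], 0],
    [[0.2, -0.25, 0], 0],
    [[0.3, -0.4, 0], 0],
    [[0.4, -0.5, 0], 0],
    [[0.4, -0.5, 0], 0]
  ]
}}

```text
clock: 20.5
eef_pos: [0.5471, -0.0866, 0.2113]
tool_rot: [0.434, 0.901, 0.0, 0.0]
ft_force: [-0.2, 1.0, -0.1]
grip_width: 0.0188
grasp_force: 58.8
```

Contact is just off now, about 0.3 mm above the ledge but still inside the mouth. I'll use that to feel the mouth walls without friction.

Request:
{"fn": "step_arm", "kwargs": {
  "rows": [
    [[0.25, -0.3, 0], 0],
    [[0.5, -0.6, 0], 0],
    [[0.5, -0.6, 0], 0],
    [[0.5, -0.6, 0], 0]
  ]
}}

```text
clock: 21.0
eef_pos: [0.5464, -0.0866, 0.2114]
tool_rot: [0.434, 0.901, 0.0, 0.0]
ft_force: [1.2, 1.4, -0.4]
grip_width: 0.019
grasp_force: 58.9
```

Request:
{"fn": "step_arm", "kwargs": {
  "rows": [
    [[0.25, -0.3, 0], 0],
    [[0.5, -0.6, 0], 0],
    [[0.5, -0.6, 0], 0],
    [[0.5, -0.6, 0], 0]
  ]
}}

```text
clock: 21.5
eef_pos: [0.5458, -0.0865, 0.2115]
tool_rot: [0.434, 0.901, 0.0, 0.0]
ft_force: [2.8, 1.5, 0.6]
grip_width: 0.0189
grasp_force: 59.0
```

Request:
{"fn": "step_arm", "kwargs": {
  "rows": [
    [[-0.4, 0.9, 0], 0],
    [[-0.85, 1.85, 0], 0],
    [[-0.85, 1.85, 0], 0],
    [[-0.85, 1.85, 0], 0]
  ]
}}

```text
clock: 22.0
eef_pos: [0.5468, -0.0863, 0.211]
tool_rot: [0.434, 0.901, -0.0, -0.001]
ft_force: [0.2, 0.9, 2.1]
grip_width: 0.0192
grasp_force: 59.2
```

Request:
{"fn": "step_arm", "kwargs": {
  "rows": [
    [[0.4, 0.3, 0], 0],
    [[0.6, 0.5, 0], 0],
    [[0.6, 0.5, 0], 0],
    [[0.6, 0.5, 0], 0]
  ]
}}

```text
clock: 22.5
eef_pos: [0.5473, -0.0854, 0.211]
tool_rot: [0.434, 0.901, -0.0, -0.0]
ft_force: [-0.6, 0.4, -0.4]
grip_width: 0.0189
grasp_force: 59.0
```

Request:
{"fn": "step_arm", "kwargs": {
  "rows": [
    [[0.3, 0.25, 0], 0],
    [[0.6, 0.5, 0], 0],
    [[0.6, 0.5, 0], 0],
    [[0.6, 0.5, 0], 0]
  ]
}}

```text
clock: 23.0
eef_pos: [0.5472, -0.0846, 0.211]
tool_rot: [0.434, 0.901, -0.0, -0.0]
ft_force: [-1.1, -0.6, -0.2]
grip_width: 0.0189
grasp_force: 58.8
```

```bash
python3 - <<'E'
from h import *
for i in range(3):
    o=bot.get_obs(); print(np.round(o['ft_force'],2),np.round(o['ft_torque'],3),np.round(o['eef_pos'],5)); bot.camera('scene')
E
```

```text
[-1.06 -0.57 -0.23] [-0.034  0.059 -0.033] [ 0.54725 -0.08457  0.21105]
[-0.36 -0.79 -0.08] [-0.092  0.073  0.029] [ 0.54728 -0.0846   0.2111 ]
[-0.12 -0.77 -1.04] [-0.105  0.092  0.018] [ 0.54731 -0.08457  0.21116]
```

The walls put the centre near TCP (0.5474, -0.0855). I'll move there and press lightly.

Request:
{"fn": "step_arm", "kwargs": {
  "rows": [
    [[-0.4, -0.3, 0], 0],
    [[-0.7, -0.55, 0], 0],
    [[-0.7, -0.55, 0], 0],
    [[-0.7, -0.55, 0.3], 0],
    [[-0.7, -0.55, 0.6], 0],
    [[-0.7, -0.55, 0.6], 0]
  ]
}}

```text
clock: 23.9
eef_pos: [0.5475, -0.0855, 0.2109]
tool_rot: [0.434, 0.901, 0.0, 0.0]
ft_force: [-0.9, -0.1, 1.8]
grip_width: 0.019
grasp_force: 59.1
```

Request:
{"fn": "step_arm", "kwargs": {
  "rows": [
    [[0, 0, 0.1], 3],
    [[0, 0, 0.1], 6],
    [[0, 0, 0.1], 6],
    [[0, 0, 0.1], 3],
    [[0, 0, 0.1], 0],
    [[0, 0, 0.1], 0]
  ]
}}

```text
clock: 24.65
eef_pos: [0.5476, -0.0855, 0.2108]
tool_rot: [0.434, 0.901, 0.0, 0.0]
ft_force: [-0.9, -0.2, 1.8]
grip_width: 0.0188
grasp_force: 59.2
```

Request:
{"fn": "step_arm", "kwargs": {
  "rows": [
    [[0, 0, 0.0], -3],
    [[0, 0, 0.0], -6],
    [[0, 0, 0.0], -6],
    [[0, 0, 0], -9],
    [[0, 0, 0], -9]
  ]
}}

```text
clock: 25.28
eef_pos: [0.5475, -0.0854, 0.2106]
tool_rot: [0.363, 0.932, 0.0, 0.0]
ft_force: [-0.6, 1.0, 2.4]
grip_width: 0.0191
grasp_force: 59.3
```

Request:
{"fn": "step_arm", "kwargs": {
  "rows": [
    [[0, 0, 0.1], 2],
    [[0, 0, 0.2], 4],
    [[0, 0, 0.2], 5],
    [[0, 0, 0.2], 5]
  ]
}}

```text
clock: 25.78
eef_pos: [0.5475, -0.0856, 0.2106]
tool_rot: [0.403, 0.915, -0.0, 0.0]
ft_force: [-1.0, 0.2, 4.5]
grip_width: 0.0189
grasp_force: 59.6
```

```bash
python3 - <<'E'
from h import *
for i in range(3):
    o=bot.get_obs(); print(np.round(o['ft_force'],2),np.round(o['ft_torque'],3),np.round(o['eef_pos'],5)); bot.camera('scene')
E
```

```text
[-0.97  0.17  4.5 ] [-0.015  0.193  0.003] [ 0.54753 -0.08559  0.21057]
[-0.33  0.31  5.48] [ 0.005  0.212 -0.017] [ 0.54755 -0.08558  0.21056]
[-1.31  0.75  4.63] [ 0.002  0.243 -0.031] [ 0.54754 -0.08555  0.21054]
```

Request:
{"fn": "step_arm", "kwargs": {
  "rows": [
    [[0.1, -0.1, 0], 0],
    [[0.2, -0.2, 0], 0],
    [[0.2, -0.2, 0], 0]
  ]
}}

```text
clock: 26.3
eef_pos: [0.5466, -0.0853, 0.2094]
tool_rot: [0.402, 0.916, -0.0, -0.001]
ft_force: [0.3, 0.3, -0.5]
grip_width: 0.0186
grasp_force: 59.0
```

Request:
{"fn": "step_arm", "kwargs": {
  "rows": [
    [[0.1, -0.1, 0], 1.5],
    [[0.2, -0.2, 0], 3],
    [[0.2, -0.2, 0], 3]
  ]
}}

```text
clock: 26.68
eef_pos: [0.5467, -0.0854, 0.21]
tool_rot: [0.426, 0.905, -0.0, -0.0]
ft_force: [-1.1, 0.5, -1.0]
grip_width: 0.0188
grasp_force: 59.0
```

The flat dropped in: z fell to 0.2094 with no force. Now I'll push down gently.

Request:
{"fn": "step_arm", "kwargs": {
  "rows": [
    [[0, 0, 0.4], 0],
    [[0, 0, 0.8], 0],
    [[0, 0, 1.2], 0],
    [[0, 0, 1.2], 0]
  ]
}}

```text
clock: 27.18
eef_pos: [0.5468, -0.0854, 0.2091]
tool_rot: [0.426, 0.905, -0.0, -0.0]
ft_force: [0.1, -0.0, -0.3]
grip_width: 0.0185
grasp_force: 59.0
```

Request:
{"fn": "step_arm", "kwargs": {
  "rows": [
    [[0, 0, 0.4], 0],
    [[0, 0, 0.8], 0],
    [[0, 0, 0.8], 0]
  ]
}}

```text
clock: 27.55
eef_pos: [0.5468, -0.0854, 0.2083]
tool_rot: [0.426, 0.905, -0.0, -0.0]
ft_force: [0.1, -0.2, -0.9]
grip_width: 0.0192
grasp_force: 59.0
```

Request:
{"fn": "step_arm", "kwargs": {
  "rows": [
    [[0, 0, 0.6], 0],
    [[0, 0, 1.2], 0],
    [[0, 0, 1.8], 0],
    [[0, 0, 2], 0],
    [[0, 0, 2], 0]
  ]
}}

```text
clock: 28.18
eef_pos: [0.5468, -0.0855, 0.2063]
tool_rot: [0.426, 0.905, -0.0, -0.0]
ft_force: [-0.2, 0.3, -0.8]
grip_width: 0.0189
grasp_force: 59.0
```

Request:
{"fn": "step_arm", "kwargs": {
  "rows": [
    [[0, 0, 0.6], 0],
    [[0, 0, 1.2], 0],
    [[0, 0, 1.8], 0],
    [[0, 0, 1.8], 0]
  ]
}}

```text
clock: 28.68
eef_pos: [0.5468, -0.0854, 0.2044]
tool_rot: [0.426, 0.905, -0.0, -0.0]
ft_force: [-0.1, -0.5, -0.2]
grip_width: 0.019
grasp_force: 59.0
```

Request:
{"fn": "step_arm", "kwargs": {
  "rows": [
    [[0, 0, 0.5], 0],
    [[0, 0, 1], 0],
    [[0, 0, 1], 0]
  ]
}}

```text
clock: 29.05
eef_pos: [0.5469, -0.0854, 0.2035]
tool_rot: [0.426, 0.905, -0.0, 0.0]
ft_force: [-0.2, 0.8, -1.1]
grip_width: 0.019
grasp_force: 59.0
```

Sliding freely. Next comes the ball zone, in 1 mm steps.

Request:
{"fn": "step_arm", "kwargs": {
  "rows": [
    [[0, 0, 0.5], 0],
    [[0, 0, 1], 0],
    [[0, 0, 1], 0]
  ]
}}

```text
clock: 29.42
eef_pos: [0.5469, -0.0854, 0.2027]
tool_rot: [0.426, 0.905, 0.0, 0.0]
ft_force: [-0.3, -0.3, 0.8]
grip_width: 0.0192
grasp_force: 59.0
```

Request:
{"fn": "step_arm", "kwargs": {
  "rows": [
    [[0, 0, 0.4], 0],
    [[0, 0, 0.8], 0],
    [[0, 0, 0.8], 0]
  ]
}}

```text
clock: 29.8
eef_pos: [0.547, -0.0854, 0.202]
tool_rot: [0.426, 0.905, 0.0, 0.0]
ft_force: [-1.0, 0.8, 3.2]
grip_width: 0.019
grasp_force: 59.3
```

Request:
{"fn": "step_arm", "kwargs": {
  "rows": [
    [[0, 0, 0.4], 0],
    [[0, 0, 0.8], 0],
    [[0, 0, 0.8], 0]
  ]
}}

```text
clock: 30.18
eef_pos: [0.5469, -0.0854, 0.2007]
tool_rot: [0.426, 0.905, 0.0, 0.0]
ft_force: [0.6, 0.3, 0.8]
grip_width: 0.019
grasp_force: 59.2
```

Request:
{"fn": "step_arm", "kwargs": {
  "rows": [
    [[0, 0, 0.5], 0],
    [[0, 0, 1], 0],
    [[0, 0, 1], 0]
  ]
}}

```text
clock: 30.55
eef_pos: [0.5469, -0.0855, 0.1999]
tool_rot: [0.426, 0.905, -0.0, 0.0]
ft_force: [0.7, 0.6, 1.8]
grip_width: 0.019
grasp_force: 59.3
```

Request:
{"fn": "step_arm", "kwargs": {
  "rows": [
    [[0, 0, 0.5], 0],
    [[0, 0, 1], 0],
    [[0, 0, 1], 0]
  ]
}}

```text
clock: 30.92
eef_pos: [0.5468, -0.0855, 0.1986]
tool_rot: [0.426, 0.905, -0.0, -0.0]
ft_force: [0.3, -0.2, 0.5]
grip_width: 0.0187
grasp_force: 59.1
```

Request:
{"fn": "step_arm", "kwargs": {
  "rows": [
    [[0, 0, 0.5], 0],
    [[0, 0, 1], 0],
    [[0, 0, 1], 0]
  ]
}}

```text
clock: 31.3
eef_pos: [0.5468, -0.0855, 0.1975]
tool_rot: [0.426, 0.905, -0.0, -0.0]
ft_force: [0.6, -0.1, -1.1]
grip_width: 0.0191
grasp_force: 58.9
```

Request:
{"fn": "step_arm", "kwargs": {
  "rows": [
    [[0, 0, 0.5], 0],
    [[0, 0, 1], 0],
    [[0, 0, 1], 0]
  ]
}}

```text
clock: 31.68
eef_pos: [0.5467, -0.0855, 0.1965]
tool_rot: [0.426, 0.905, -0.0, -0.0]
ft_force: [1.6, -1.1, -2.9]
grip_width: 0.0187
grasp_force: 58.7
```

Request:
{"fn": "step_arm", "kwargs": {
  "rows": [
    [[0, 0, 0.5], 0],
    [[0, 0, 1], 0],
    [[0, 0, 1], 0]
  ]
}}

```text
clock: 32.05
eef_pos: [0.5466, -0.0854, 0.1958]
tool_rot: [0.426, 0.905, -0.0, -0.0]
ft_force: [0.1, -0.0, -1.3]
grip_width: 0.0188
grasp_force: 58.7
```

Request:
{"fn": "step_arm", "kwargs": {
  "rows": [
    [[0, 0, 0.3], 0],
    [[0, 0, 0.5], 0],
    [[0, 0, 0.5], 0]
  ]
}}

```text
clock: 32.42
eef_pos: [0.5467, -0.0853, 0.1954]
tool_rot: [0.426, 0.905, 0.0, -0.0]
ft_force: [-0.0, -0.2, -1.2]
grip_width: 0.0189
grasp_force: 58.8
```

Request:
{"fn": "step_arm", "kwargs": {
  "rows": [
    [[0, 0, 0.3], 0],
    [[0, 0, 0.5], 0],
    [[0, 0, 0.5], 0]
  ]
}}

```text
clock: 32.8
eef_pos: [0.5468, -0.0853, 0.1952]
tool_rot: [0.426, 0.905, 0.0, 0.0]
ft_force: [-1.5, 0.7, 1.0]
grip_width: 0.0189
grasp_force: 59.1
```

Request:
{"fn": "step_arm", "kwargs": {
  "rows": [
    [[0, 0, 0.2], 0],
    [[0, 0, 0.4], 0],
    [[0, 0, 0.4], 0]
  ]
}}

```text
clock: 33.17
eef_pos: [0.5468, -0.0854, 0.1952]
tool_rot: [0.426, 0.905, 0.0, 0.0]
ft_force: [-1.6, -0.1, 5.6]
grip_width: 0.0191
grasp_force: 59.6
```

The knob is home: a hard stop at TCP 0.1952, exactly 16 mm below the resting height. I'll relieve the push and turn anticlockwise.

Request:
{"fn": "step_arm", "kwargs": {
  "rows": [
    [[0, 0, -0.4], 0],
    [[0, 0, -0.4], -2],
    [[0, 0, -0.4], -4],
    [[0, 0, -0.4], -6],
    [[0, 0, -0.4], -8],
    [[0, 0, -0.4], -8]
  ]
}}

```text
clock: 33.92
eef_pos: [0.5468, -0.085, 0.1952]
tool_rot: [0.361, 0.933, 0.001, -0.0]
ft_force: [-1.8, 1.3, 5.7]
grip_width: 0.0188
grasp_force: 59.7
```

```bash
python3 - <<'E'
from h import *
for i in range(3):
    o=bot.get_obs(); print(np.round(o['ft_force'],2),np.round(o['ft_torque'],3),np.round(o['eef_pos'],5)); bot.camera('scene')
go(.5468,-.0854,.1952,161.1)
E
```

```text
[-1.81  1.3   5.67] [0.487 0.433 0.018] [ 0.54682 -0.085    0.19516]
[-2.12  2.7   5.84] [ 0.498  0.453 -0.049] [ 0.54682 -0.08496  0.19516]
[-2.06  1.85  5.57] [0.484 0.497 0.011] [ 0.54682 -0.08499  0.19515]
t 34.075 pos [ 0.5468 -0.085   0.1952] yaw 137.65 tilt [ 1.0e-04  1.1e-03 -1.0e+00] j [-8.9 23.7 -2.4 63.9  0.1 33.5] F [-1.88  2.29  4.9 ] w 0.0188
 shift [-0.3 -0.3 -0. ] turn -23.5
```

Request:
{"fn": "step_arm", "kwargs": {
  "rows": [
    [[0.4, 0, -0.4], 0],
    [[0.5, 0, -0.4], -2],
    [[0.5, 0, -0.4], -4],
    [[0.5, 0, -0.4], -6],
    [[0.5, 0, -0.4], -8],
    [[0.5, 0, -0.4], -8]
  ]
}}

```text
clock: 34.83
eef_pos: [0.5462, -0.085, 0.1952]
tool_rot: [0.296, 0.955, -0.0, -0.0]
ft_force: [-2.2, 3.0, 3.3]
grip_width: 0.0187
grasp_force: 59.4
```

```bash
python3 - <<'E'
from h import *
for i in range(3):
    o=bot.get_obs(); print(np.round(o['ft_force'],2),np.round(o['ft_torque'],3),np.round(o['eef_pos'],5)); bot.camera('scene')
go(.5468,-.0854,.1952,161.1)
E
```

```text
[-2.2   2.99  3.27] [ 0.523  0.496 -0.023] [ 0.54618 -0.08503  0.19518]
[-2.17  2.61  3.09] [ 0.546  0.523 -0.   ] [ 0.54617 -0.08504  0.19517]
[-1.9   3.52  3.06] [ 0.564  0.506 -0.049] [ 0.54616 -0.08504  0.19519]
t 34.975 pos [ 0.5462 -0.085   0.1952] yaw 145.56 tilt [-7.e-04  2.e-04 -1.e+00] j [-8.9 23.7 -2.4 63.9  0.  25.6] F [-2.03  3.1   3.41] w 0.019
 shift [-0.7  0.  -0. ] turn -15.5
```

Request:
{"fn": "step_arm", "kwargs": {
  "rows": [
    [[0.4, 0.2, -0.2], 0],
    [[0.8, 0.3, -0.2], -2],
    [[0.8, 0.3, -0.2], -4],
    [[0.8, 0.3, -0.2], -6],
    [[0.8, 0.3, -0.2], -8],
    [[0.8, 0.3, -0.2], -10],
    [[0.8, 0.3, -0.2], -10]
  ]
}}

```text
clock: 35.85
eef_pos: [0.5459, -0.0849, 0.1953]
tool_rot: [0.212, 0.977, -0.001, -0.0]
ft_force: [0.4, -3.5, -3.5]
grip_width: 0.0187
grasp_force: 58.7
```

```bash
python3 - <<'E'
from h import *
for i in range(3):
    o=bot.get_obs(); print(np.round(o['ft_force'],2),np.round(o['ft_torque'],3),np.round(o['eef_pos'],5)); bot.camera('scene')
go(.5468,-.0854,.1952,161.1)
E
```

```text
[ 0.38 -3.52 -3.46] [-0.763  0.086 -0.052] [ 0.54595 -0.08493  0.19527]
[-0.29 -5.66 -2.74] [-0.881  0.041 -0.036] [ 0.54593 -0.08491  0.19526]
[ 0.04 -3.79 -4.13] [-0.92   0.064 -0.062] [ 0.54593 -0.08489  0.19526]
t 36.0 pos [ 0.5459 -0.0849  0.1953] yaw 155.53 tilt [-3.0e-04 -1.1e-03 -1.0e+00] j [-8.8 23.6 -2.5 63.9 -0.1 15.7] F [-0.63 -4.87 -2.99] w 0.0188
 shift [-1.  -0.1  0.1] turn -5.6
```

Request:
{"fn": "step_arm", "kwargs": {
  "rows": [
    [[-0.1, -0.3, 0.2], 0],
    [[-0.2, -0.5, 0.2], 0],
    [[-0.2, -0.5, 0.2], -1.5],
    [[-0.2, -0.5, 0.2], -3],
    [[-0.2, -0.5, 0.2], -3]
  ]
}}

```text
clock: 36.62
eef_pos: [0.5459, -0.085, 0.1953]
tool_rot: [0.186, 0.983, -0.0, -0.0]
ft_force: [-1.0, -3.8, -3.8]
grip_width: 0.019
grasp_force: 58.7
```

```bash
cat > r.py <<'E'
from h import *
for i in range(3):
    o=bot.get_obs(); print(np.round(o['ft_force'],2),np.round(o['ft_torque'],3),np.round(o['eef_pos'],5)); bot.camera('scene')
go(.5468,-.0854,.1952,161.1)
E
python3 r.py
```

```text
[-1.03 -3.84 -3.76] [-1.007  0.081 -0.103] [ 0.5459  -0.08502  0.19526]
[ 0.15 -5.16 -2.96] [-1.058  0.124 -0.092] [ 0.54592 -0.08504  0.19528]
[-1.04 -5.12 -3.85] [-1.038  0.098 -0.081] [ 0.54591 -0.08503  0.19526]
t 36.775 pos [ 0.5459 -0.085   0.1953] yaw 158.55 tilt [-2.e-04 -2.e-04 -1.e+00] j [-8.8 23.6 -2.5 63.9 -0.  12.6] F [-0.61 -4.77 -3.74] w 0.019
 shift [-1.  -0.   0.1] turn -2.5
```

Request:
{"fn": "step_arm", "kwargs": {
  "rows": [
    [[-0.1, -0.3, 0.2], 0],
    [[-0.3, -0.7, 0.3], 0],
    [[-0.3, -0.7, 0.3], 0],
    [[-0.3, -0.7, 0.3], 0]
  ]
}}

```text
clock: 37.28
eef_pos: [0.5459, -0.0852, 0.1952]
tool_rot: [0.186, 0.983, 0.0, -0.0]
ft_force: [-1.7, -1.5, 1.1]
grip_width: 0.019
grasp_force: 59.1
```

```bash
python3 r.py
```

```text
[-1.67 -1.53  1.11] [-0.212  0.391 -0.023] [ 0.54592 -0.08522  0.19522]
[-1.66 -0.08  0.08] [-0.15   0.459 -0.087] [ 0.54593 -0.08524  0.19523]
[-1.64 -0.62  0.51] [-0.09   0.513 -0.046] [ 0.54594 -0.08523  0.19525]
t 37.425 pos [ 0.5459 -0.0853  0.1952] yaw 158.58 tilt [ 1.e-04  9.e-04 -1.e+00] j [-8.9 23.6 -2.5 63.9  0.1 12.5] F [-1.71 -0.33  1.32] w 0.0188
 shift [-0.8  0.2  0. ] turn -2.5
```

Request:
{"fn": "step_arm", "kwargs": {
  "rows": [
    [[0.2, -0.1, 0], -1],
    [[0.3, -0.1, 0], -2],
    [[0.3, -0.1, 0], -2]
  ]
}}

```text
clock: 37.8
eef_pos: [0.5459, -0.0853, 0.1952]
tool_rot: [0.169, 0.986, 0.0, 0.0]
ft_force: [-0.8, 0.6, 1.4]
grip_width: 0.0188
grasp_force: 59.4
```

```bash
python3 r.py
```

```text
[-0.82  0.55  1.41] [0.286 0.451 0.012] [ 0.54587 -0.08532  0.19522]
[-1.36  0.67  1.84] [ 0.37   0.381 -0.085] [ 0.54584 -0.08534  0.19522]
[-0.78  1.9   1.71] [ 0.39   0.345 -0.021] [ 0.54585 -0.08532  0.19522]
t 37.95 pos [ 0.5459 -0.0853  0.1952] yaw 160.58 tilt [ 6.e-04  8.e-04 -1.e+00] j [-8.9 23.6 -2.5 63.8  0.1 10.5] F [-2.41  2.21  2.14] w 0.0187
 shift [-0.9  0.2 -0. ] turn -0.5
```

Request:
{"fn": "step_arm", "kwargs": {
  "rows": [
    [[0, 0.1, 0], -0.5],
    [[0, 0.1, 0], -1],
    [[0, 0.1, 0], -1]
  ]
}}

```text
clock: 38.33
eef_pos: [0.5458, -0.0854, 0.1952]
tool_rot: [0.16, 0.987, 0.0, 0.0]
ft_force: [-1.4, 3.6, 3.7]
grip_width: 0.0187
grasp_force: 59.6
```

```bash
sed -i 's/range(3)/range(6)/' r.py; python3 r.py
```

```text
[-1.42  3.62  3.68] [ 0.578  0.36  -0.068] [ 0.54584 -0.08537  0.19519]
[-1.33  2.8   3.99] [ 0.604  0.367 -0.033] [ 0.54585 -0.08537  0.1952 ]
[-0.92  2.75  2.83] [ 0.698  0.299 -0.006] [ 0.54583 -0.08538  0.19519]
[-1.21  3.33  3.27] [ 0.71   0.277 -0.052] [ 0.54584 -0.08539  0.19517]
[-1.64  4.03  3.2 ] [ 0.746  0.323 -0.036] [ 0.54583 -0.08539  0.19517]
[-2.39  3.56  3.75] [ 0.77   0.286 -0.013] [ 0.54584 -0.08537  0.19517]
t 38.625 pos [ 0.5458 -0.0854  0.1952] yaw 161.57 tilt [ 4.e-04  5.e-04 -1.e+00] j [-8.9 23.6 -2.5 63.8  0.   9.5] F [-1.13  3.73  4.03] w 0.019
 shift [-0.9  0.3 -0. ] turn 0.5
```

Request:
{"fn": "step_arm", "kwargs": {
  "rows": [
    [[0.1, 0.2, -0.1], 0],
    [[0.2, 0.4, -0.2], -0.5],
    [[0.2, 0.4, -0.2], -1],
    [[0.2, 0.4, -0.2], -1.5],
    [[0.2, 0.4, -0.2], -1.5]
  ]
}}

```text
clock: 39.25
eef_pos: [0.5458, -0.0853, 0.1952]
tool_rot: [0.147, 0.989, -0.0, 0.0]
ft_force: [0.5, 2.9, 1.7]
grip_width: 0.0188
grasp_force: 59.5
```

```bash
python3 r.py
```

```text
[0.5  2.92 1.71] [ 0.401 -0.004 -0.102] [ 0.54577 -0.0853   0.19518]
[-0.75  2.44  2.09] [ 0.396 -0.037 -0.07 ] [ 0.54579 -0.08534  0.19518]
[0.84 1.29 1.54] [ 0.351 -0.06  -0.032] [ 0.54576 -0.08532  0.19518]
[0.54 1.68 1.59] [ 0.335 -0.052  0.012] [ 0.54577 -0.08531  0.1952 ]
[0.95 0.62 1.69] [ 0.264 -0.115 -0.024] [ 0.54579 -0.08532  0.19522]
[0.78 1.72 1.62] [ 0.293 -0.099 -0.029] [ 0.54578 -0.08529  0.1952 ]
t 39.55 pos [ 0.5458 -0.0853  0.1952] yaw 163.05 tilt [ 3.e-04 -3.e-04 -1.e+00] j [-8.9 23.6 -2.6 63.8 -0.   8.1] F [0.66 0.53 0.35] w 0.019
 shift [-1.   0.2 -0. ] turn 2.0
```

Request:
{"fn": "step_arm", "kwargs": {
  "rows": [
    [[0, 0, 0], -1],
    [[0, 0, 0], -2],
    [[0, 0, 0], -2]
  ]
}}

```text
clock: 39.92
eef_pos: [0.5458, -0.0853, 0.1952]
tool_rot: [0.13, 0.992, -0.0, 0.0]
ft_force: [1.2, 0.7, 0.7]
grip_width: 0.019
grasp_force: 59.4
```

```bash
python3 r.py
```

```text
[1.21 0.69 0.65] [ 0.108 -0.226 -0.057] [ 0.54575 -0.08533  0.19522]
[-0.03  0.19  0.75] [ 0.077 -0.237  0.002] [ 0.54574 -0.08535  0.1952 ]
[ 0.64 -0.29  1.16] [ 0.037 -0.181 -0.072] [ 0.54573 -0.08533  0.19519]
[ 1.29 -0.99 -0.13] [ 0.03  -0.273 -0.052] [ 0.54572 -0.08533  0.1952 ]
[ 1.07 -0.    1.14] [-0.009 -0.23  -0.075] [ 0.54572 -0.08532  0.19519]
[0.36 0.16 0.36] [-0.014 -0.308 -0.078] [ 0.54572 -0.08532  0.19521]
t 40.225 pos [ 0.5457 -0.0853  0.1952] yaw 165.05 tilt [ 2.e-04 -4.e-04 -1.e+00] j [-8.9 23.6 -2.6 63.8 -0.   6.1] F [ 0.64 -0.57  0.15] w 0.0186
 shift [-1.1  0.2  0. ] turn 4.0
```

Request:
{"fn": "step_arm", "kwargs": {
  "rows": [
    [[-0.1, 0, 0], -1],
    [[-0.2, 0, 0], -2],
    [[-0.2, 0, 0], -2]
  ]
}}

```text
clock: 40.6
eef_pos: [0.5458, -0.0854, 0.1952]
tool_rot: [0.113, 0.994, -0.0, -0.0]
ft_force: [1.4, -1.1, 1.9]
grip_width: 0.0185
grasp_force: 59.4
```

```bash
python3 r.py
```

```text
[ 1.42 -1.1   1.9 ] [-0.238 -0.143 -0.056] [ 0.54576 -0.08535  0.19522]
[ 0.03 -1.18  1.06] [-0.198 -0.172 -0.033] [ 0.54577 -0.08535  0.1952 ]
[ 0.42 -0.75  0.78] [-0.22  -0.131 -0.074] [ 0.54573 -0.08539  0.19522]
[-0.35 -0.69  1.51] [-0.261 -0.194 -0.028] [ 0.54575 -0.08534  0.19519]
[ 1.56 -1.46  1.09] [-0.257 -0.132 -0.068] [ 0.54576 -0.08535  0.19522]
[ 0.93 -2.32  0.15] [-0.271 -0.069 -0.012] [ 0.54578 -0.08536  0.19522]
t 40.9 pos [ 0.5458 -0.0853  0.1952] yaw 167.05 tilt [-1.e-04 -4.e-04 -1.e+00] j [-8.9 23.6 -2.5 63.9 -0.   4.1] F [ 0.81 -0.86  1.36] w 0.0193
 shift [-1.   0.2  0. ] turn 5.9
```

Request:
{"fn": "step_arm", "kwargs": {
  "rows": [
    [[0, -0.1, 0], -1],
    [[0, -0.2, 0], -2],
    [[0, -0.2, 0], -2.5],
    [[0, -0.2, 0], -2.5]
  ]
}}

```text
clock: 41.4
eef_pos: [0.5458, -0.0854, 0.1952]
tool_rot: [0.091, 0.996, -0.0, -0.0]
ft_force: [0.6, -2.2, 1.0]
grip_width: 0.019
grasp_force: 59.4
```

```bash
python3 r.py
```

```text
[ 0.56 -2.23  1.  ] [-0.262 -0.114 -0.027] [ 0.54576 -0.08544  0.19522]
[ 0.31 -1.97  1.65] [-0.35  -0.088 -0.092] [ 0.54574 -0.0854   0.1952 ]
[ 0.33 -1.59  1.99] [-0.355 -0.061 -0.006] [ 0.54574 -0.08543  0.1952 ]
[ 0.51 -1.87  0.89] [-0.394 -0.038 -0.014] [ 0.54575 -0.08543  0.1952 ]
[-1.05 -1.29  1.77] [-0.345 -0.044 -0.056] [ 0.54573 -0.08543  0.19521]
[ 0.43 -2.26  1.81] [-0.299 -0.067 -0.023] [ 0.54574 -0.08542  0.19521]
t 41.7 pos [ 0.5457 -0.0854  0.1952] yaw 169.55 tilt [-1.e-04 -1.e-04 -1.e+00] j [-8.9 23.6 -2.5 63.9 -0.   1.6] F [ 0.93 -0.95  0.84] w 0.0191
 shift [-1.   0.2 -0. ] turn 8.5
```

Request:
{"fn": "step_arm", "kwargs": {
  "rows": [
    [[0, -0.1, 0], -1],
    [[0, -0.2, 0], -2],
    [[0, -0.2, 0], -3],
    [[0, -0.2, 0], -3]
  ]
}}

```text
clock: 42.2
eef_pos: [0.5457, -0.0855, 0.1952]
tool_rot: [0.065, 0.998, 0.0, 0.0]
ft_force: [0.0, -1.8, 1.4]
grip_width: 0.0186
grasp_force: 59.4
```

```bash
python3 r.py; python3 - <<'E'
from h import *
P=bot.camera_params('wrist'); im,d=bot.camera('wrist'); save('w5',im)
E
```

```text
[ 0.   -1.76  1.38] [-0.254  0.001 -0.017] [ 0.54575 -0.08555  0.19522]
[-0.67 -1.61  0.57] [-0.279  0.008 -0.023] [ 0.54574 -0.08555  0.19522]
[ 0.15 -0.96  2.45] [-0.203  0.006 -0.047] [ 0.54571 -0.08553  0.19518]
[ 0.54 -1.83  1.79] [-0.243 -0.04  -0.042] [ 0.54573 -0.08555  0.1952 ]
[ 0.3  -1.22  1.69] [-0.201 -0.009  0.017] [ 0.54574 -0.08555  0.19522]
[ 0.58 -0.76  1.12] [-0.277 -0.037 -0.072] [ 0.54571 -0.08554  0.1952 ]
t 42.5 pos [ 0.5457 -0.0855  0.1952] yaw 172.56 tilt [-0.e+00  1.e-04 -1.e+00] j [-8.9 23.6 -2.5 63.9  0.  -1.5] F [ 0.49 -0.98  0.99] w 0.0187
 shift [-1.   0.3 -0. ] turn 11.5
```

View pics/w5.png

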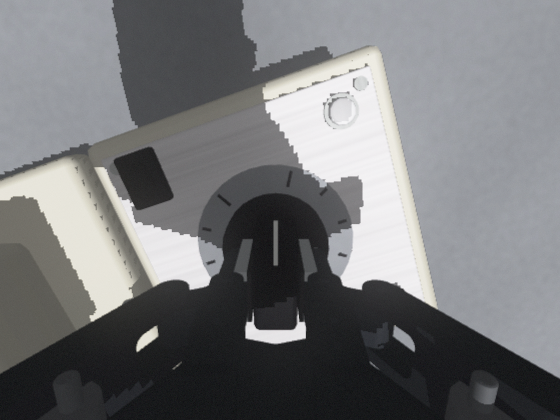

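The picture shows the knob's white line at (276,243), pointing about 12° anticlockwise past the off line at (290,178), and no stop torque yet. The D fit has play of about 0.2 rad, so the knob leads the spindle. I'll go on gently until the stop is felt.

Request:
{"fn": "step_arm", "kwargs": {
  "rows": [
    [[0, 0, 0], -1],
    [[0, 0, 0], -2],
    [[0, 0, 0], -2]
  ]
}}

```text
clock: 42.92
eef_pos: [0.5457, -0.0856, 0.1952]
tool_rot: [0.047, 0.999, 0.0, -0.0]
ft_force: [1.0, -1.3, 1.8]
grip_width: 0.019
grasp_force: 59.4
```

```bash
python3 r.py
```

```text
[ 0.97 -1.32  1.77] [-0.268  0.033 -0.017] [ 0.54572 -0.08557  0.1952 ]
[-0.16 -2.16  1.75] [-0.186 -0.005 -0.079] [ 0.54572 -0.08559  0.19521]
[ 0.57 -0.96  1.38] [-0.218  0.028  0.017] [ 0.54574 -0.08558  0.19521]
[ 1.13 -1.72  2.1 ] [-0.25   0.038 -0.057] [ 0.54574 -0.08559  0.19523]
[-0.23 -1.6   0.55] [-0.17   0.026 -0.051] [ 0.54571 -0.0856   0.19519]
[-0.06 -1.03  1.6 ] [-0.24   0.023 -0.017] [ 0.54572 -0.08558  0.1952 ]
t 43.225 pos [ 0.5457 -0.0856  0.1952] yaw 174.56 tilt [-1.e-04 -0.e+00 -1.e+00] j [-8.9 23.6 -2.5 63.9 -0.  -3.5] F [ 0.56 -1.39  1.41] w 0.019
 shift [-1.1  0.3 -0. ] turn 13.5
```

Request:
{"fn": "step_arm", "kwargs": {
  "rows": [
    [[0, 0, 0], -1],
    [[0, 0, 0], -1.5],
    [[0, 0, 0], -1.5]
  ]
}}

```text
clock: 43.6
eef_pos: [0.5457, -0.0856, 0.1952]
tool_rot: [0.034, 0.999, -0.0, -0.0]
ft_force: [0.5, -1.1, 2.1]
grip_width: 0.0188
grasp_force: 59.4
```

```bash
python3 r.py
```

```text
[ 0.48 -1.09  2.15] [-0.297  0.032 -0.081] [ 0.54572 -0.08563  0.19522]
[ 0.16 -0.95  1.71] [-0.281  0.105 -0.021] [ 0.54572 -0.08563  0.1952 ]
[-0.46 -0.95  1.92] [-0.29   0.089 -0.005] [ 0.54573 -0.08562  0.19519]
[ 0.32 -0.34  1.68] [-0.288  0.058 -0.031] [ 0.54571 -0.08561  0.1952 ]
[ 0.76 -1.22  1.87] [-0.302  0.034 -0.018] [ 0.54572 -0.08561  0.1952 ]
[-0.43 -1.52  1.53] [-0.299  0.072 -0.033] [ 0.54574 -0.08562  0.1952 ]
t 43.9 pos [ 0.5457 -0.0856  0.1952] yaw 176.06 tilt [-0.e+00 -1.e-04 -1.e+00] j [-8.9 23.6 -2.5 63.9 -0.  -5. ] F [ 0.58 -0.45  1.56] w 0.0189
 shift [-1.1  0.3  0. ] turn 15.0
```

Request:
{"fn": "step_arm", "kwargs": {
  "rows": [
    [[0, 0, 0], 3],
    [[0, 0, 0], 6],
    [[0, 0, 0], 8],
    [[0, 0, 0], 8]
  ]
}}

```text
clock: 44.4
eef_pos: [0.546, -0.0854, 0.1952]
tool_rot: [0.104, 0.995, 0.0, 0.0]
ft_force: [1.2, -0.3, 0.8]
grip_width: 0.0188
grasp_force: 59.3
```

```bash
python3 r.py
```

```text
[ 1.19 -0.34  0.83] [ 0.013 -0.209 -0.025] [ 0.54598 -0.08536  0.19523]
[ 0.84 -0.5   0.08] [ 0.016 -0.272 -0.015] [ 0.54594 -0.08535  0.1952 ]
[0.57 0.01 1.36] [ 0.057 -0.261 -0.021] [ 0.54596 -0.08538  0.19521]
[1.71 0.38 0.59] [ 0.059 -0.288  0.004] [ 0.54595 -0.08537  0.19523]
[2.19 0.19 0.93] [ 0.061 -0.34  -0.025] [ 0.54595 -0.08537  0.19519]
[ 1.06  0.71 -0.55] [ 0.044 -0.33   0.041] [ 0.54595 -0.08536  0.19523]
t 44.7 pos [ 0.5459 -0.0854  0.1953] yaw 168.08 tilt [ 4.e-04  4.e-04 -1.e+00] j [-8.9 23.6 -2.5 63.9  0.   3. ] F [ 1.35 -0.09  1.46] w 0.0191
 shift [-0.9  0.2  0.1] turn 7.0
```

Request:
{"fn": "step_arm", "kwargs": {
  "rows": [
    [[0, 0, 0], 3],
    [[0, 0, 0], 6],
    [[0, 0, 0], 6]
  ]
}}

```text
clock: 45.08
eef_pos: [0.5458, -0.0855, 0.1952]
tool_rot: [0.156, 0.988, 0.0, 0.0]
ft_force: [2.0, 0.9, 0.2]
grip_width: 0.0184
grasp_force: 59.3
```

```bash
python3 r.py
```

```text
[2.   0.87 0.16] [ 0.109 -0.337  0.03 ] [ 0.54583 -0.0855   0.19523]
[ 1.36 -0.    0.71] [ 0.109 -0.326  0.008] [ 0.54583 -0.0855   0.19522]
[1.49 0.83 0.15] [ 0.064 -0.314 -0.006] [ 0.54584 -0.0855   0.19522]
[1.56 0.7  0.06] [ 0.139 -0.383  0.061] [ 0.54583 -0.08551  0.19519]
[ 1.79  1.15 -0.17] [ 0.16  -0.35   0.006] [ 0.54581 -0.08552  0.1952 ]
[1.24 0.81 0.15] [ 0.12  -0.354 -0.027] [ 0.54581 -0.08551  0.1952 ]
t 45.375 pos [ 0.5458 -0.0855  0.1952] yaw 162.08 tilt [ 2.e-04  2.e-04 -1.e+00] j [-8.9 23.6 -2.5 63.9  0.   9. ] F [2.97 1.09 0.54] w 0.0187
 shift [-0.9  0.4  0. ] turn 1.0
```

The knob was carried well past the off line (176°, 15° over, which exceeds the play), so the spindle is at the stop. I then brought the nose back, within the play, to the off line (162°). Now I'll let go and rise straight up.

Request:
{"fn": "step_arm", "kwargs": {
  "rows": [
    [[0, 0, 0], 0],
    [[0, 0, 0], 0],
    [[0, 0, 0], 0],
    [[0, 0, 0], 0],
    [[0, 0, 0], 0],
    [[0, 0, 0], 0]
  ],
  "claw": -1
}}

```text
clock: 46.12
eef_pos: [0.5458, -0.0856, 0.1952]
tool_rot: [0.156, 0.988, -0.0, 0.0]
ft_force: [-0.2, -0.3, -0.4]
grip_width: 0.0856
grasp_force: 0.0
```

Request:
{"fn": "step_arm", "kwargs": {
  "rows": [
    [[0, 0, -10], 0],
    [[0, 0, -30], 0],
    [[0, 0, -60], 0],
    [[0, 0, -75], 0],
    [[0, 0, -75], 0],
    [[0, 0, -75], 0]
  ]
}}

```text
clock: 46.88
eef_pos: [0.5453, -0.0855, 0.2692]
tool_rot: [0.156, 0.988, 0.0, -0.001]
ft_force: [0.2, -0.4, -0.1]
grip_width: 0.0854
grasp_force: 0.0
```

```bash
python3 - <<'E'
from fit import *
go(.5458,-.0855,.1952,161)
P=bot.camera_params('wrist'); im,d=bot.camera('wrist'); np.savez('w6',im=im,d=d,pose=P['pose'])
p,u,v=pts('wrist',d,np.ones(d.shape,bool),P)
near=np.hypot(*(p[:,:2]-[.548,-.086]).T)<.045
s=near&(p[:,2]>.139)&(p[:,2]<.16)
print('bar',cv2.minAreaRect(p[s][:,:2].astype(np.float32)),s.sum(),np.median(p[s][:,2]))
k=near&(p[:,2]>.108)&(p[:,2]<.125)
print('skirt',cv2.minEnclosingCircle(p[k][:,:2].astype(np.float32)),k.sum(),np.median(p[k][:,2]))
l=cv2.fitLine(p[s][:,:2].astype(np.float32),cv2.DIST_L2,0,.01,.01).ravel(); print(np.degrees(np.arctan2(l[1],l[0])))
save('w6',im)
E
```

```text
t 46.875 pos [ 0.5453 -0.0855  0.2692] yaw 162.06 tilt [-1.6e-03  3.0e-04 -1.0e+00] j [-8.9 20.7  4.6 74.   0.   9. ] F [ 0.22 -0.42 -0.08] w 0.0854
 shift [-0.6  0.2 74. ] turn 1.1
bar ((0.5465033650398254, -0.0856848657131195), (0.01961849443614483, 0.055854011327028275), 72.86557006835938) 2136 0.1454637570498737
skirt ((0.5478606820106506, -0.08613021671772003), 0.029224943369627) 2405 0.11733106370167132
-17.4849
```

View pics/w6.png

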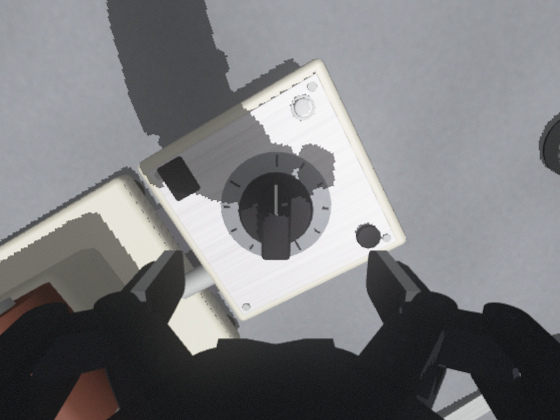

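The picture shows the knob seated, its white line at (276,195) pointing at the off line at (277,160). The top is at 0.1455 m against 0.146 m for fully home, the nose is at 162.5°, and the gripper is clear.

```bash
python3 -c "
from workcell import bot
print(bot.job_done())"
```

```text
the job is handed in; nothing more can be done
None
```

I fitted the speed knob, snapped it fully home and released it with its nose within about 2° of the off line; I never felt a distinct off stop, so that the spindle is against it is inferred from turning the knob about 15° past the off line.

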